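# Close and bolt the guard of the vial shaker

## Task

The vial shaker is loaded, but its clear guard is still up: push the guard fully down, push the bolt by its upright red knob all the way along its slot so that it goes through the guard's lug, then turn the knob over the front into the notch at the end of the slot, all the way down, so that the shaking cannot work the bolt back. Only push with the fingertips: do not take the knob between the fingers, do not raise the guard any further, and leave the things round the shaker standing where they are.

Things in the scene. Friction and masses are not known exactly. Their poses are not given: they have to be found in the camera images.
- shaker: White bench shaker with grey deck, fixed, 220 (x) x 210 (y) x 55 mm high. Origin on the bench under it; x to its rear, y to its left seen from the front, z up; front panel at x = -115 mm. Positions below are in this frame, in mm. The bolt lies along y on the front deck, axis x = -85, z = 69. The shut guard's front wall is at x = -35: the deck between is free left of y = 18.
- notch (a point): Corner of the L-shaped slot (9.5 mm wide), on the bolt axis at x = -85, y = 35, z = 69. The slot is cut in an grey cast metal housing 24 mm deep in x, y = 13 to 96, top z = 80: the long leg runs on top from the left end (y = 80) to this corner, the short leg goes from here down the front (-x) side. Axes as the shaker's.
- keeper (a point): Middle of the grey cast metal keeper block right of the housing, on the bolt axis at x = -85, y = -18, z = 69: 24 x 14 mm, top z = 80. The bolt ends in it after passing the guard's steel lug, a 6 mm plate at y = 0, z up to 82, in front of the guard's wall. Axes as the shaker's.
- guard (a joint): Opening of the clear plastic guard (118 x 150 x 60 mm) in rad, about its hinge along y at x = +85, z = 60 at the rear of the deck: 0 = fully down, starts 0.3 to 0.8 open with the front edge up. The stiff hinge holds it wherever it is left; pushing it down at the front edge takes 1 to 3 N.
- push_strip (a point): Middle of the top face of the black strip, 18 x 152 mm, along the top front edge of the guard: the place to push. With the guard down it is at x = -27, y = 0, z = 122; it swings about the guard's hinge.
- bolt (a joint): Travel of the bolt in m: 0 = fully left (drawn back), grows as it is pushed to the shaker's right (-y); 0.045 = the slot's end, where the notch turns off (1 mm play). Starts at 0 to 0.015, still clear of the lug. Takes about 3 N and stays where it is left. The bolt, 9 mm thick, enters the 12 mm hole of the lug only when the guard is down.
- handle (a joint): Angle of the bolt's handle about the bolt axis in rad: 0 = upright, grows as it is turned over to the front (-x); 1.4 = all the way down in the notch, pointing forward, nearly level. It can turn only at the slot's end (elsewhere it just leans a little). It takes about 1 N at the knob and stays where it is left.
- knob (a point): Centre of the red knob on the bolt's handle: 13 mm thick, round-ended, 19 mm long, on a 7 mm steel stem out of the slot; 33 mm from the bolt axis, its end 42.5 mm from it. z points along the handle, away from the bolt. With the handle upright it is at x = -85, y = 80 minus the travel, z = 102 mm.
- spare_vial: Bystander: clear vial with a black cap, 25 mm across, 51 mm high, standing to the left of the shaker. Origin: centre of its underside.
- syringe: Bystander: syringe, 34 x 92 x 22 mm, lying in front of the shaker. Origin: centre of its underside.
- dish: Bystander: Petri dish, 59 mm across, 15 mm high, to the right of the shaker. Origin: centre of its underside.
- marker: Bystander: blue and black marker pen, 18 x 132 mm, lying in front of the shaker on the left. Origin: centre of its underside.

How it is judged:
On the way, in this order (a step that is already met when the one before it is completed fails the run):
1. the guard is down (value of joint guard below 0.02 rad), for 0.1 s.
2. the bolt is at the end of its slot, through the lug (value of joint bolt above 0.042 m and value of joint guard below 0.02 rad), for 0.1 s.
At the end, for the whole second after the job is handed in: The guard is down (within 0.02 rad), the bolt is at the end of its slot (travel over 42 mm), its handle is turned over to the front by at least 1.2 of 1.4 rad into the notch and at rest, and the robot is clear (all of step 2 and value of joint handle above 1.2 rad and velocity of joint handle below 0.05 rad/s); the robot touches nothing.
It fails at once if the knob is taken between the fingers instead of being pushed (distance between the grasp point and knob below 0.01 m).
It fails at once if the guard is raised further instead of being closed (value of joint guard above 0.9 rad).
It fails at once if a bystander is moved more than 20 mm or picked up (distance of any of spare_vial, syringe, dish, marker from where it was at the start of the episode above 0.02 m or angle between spare_vial's own z axis and vertical above 0.5 rad).
It also fails if it takes over 42 s, if anything falls off the work surface, if the arm or the gripper's body presses on something with over 40 N, if the wrist force passes 120 N, or if a joint passes its speed limit or range.

## Robot

A 7-joint arm with a two-finger parallel gripper is mounted at the origin on a cart in front of the work surface, level with it; the furniture and walls round the work are solid. World frame = base frame: x ahead of the robot, y to its left, z up, the work surface at z = 0. Lengths are in m, angles in rad, forces in N, time in s.
With the tool pointing down it reaches from about 0.425 to 0.975 m from the base axis. Payload 16.7 kg.
Tool frame: the origin (TCP) lies between the finger pads; the fingertips stand 22 mm ahead of it and the grasp point (between the pads) lies 3 mm ahead of it (bot.tcp_to_tips is the distance from the TCP to the fingertips, in m); z points along the fingers, y is the line along which they close (so a half turn about z gives the same grasp; the last joint's range is limited). The gripper opens to 85 mm and grips with 20 to 120 N. Pads are 22 mm wide; open, the fingers measure 114 mm over their backs; the gripper's body (76 mm by 85 mm) begins 54 mm behind the grasp point. The pads swing forward as they close: fully open they stand 13 mm farther back than shut.
Start: joints at [-1.339, 0.426, 0.074, 1.606, -0.034, 1.111, -0.067], TCP at [0.251, 0.627, 0.253] pointing down, gripper open.
Joint ranges: [-2.85, 2.85], [-0.5, 2.14], [-1.23, 1.37], [0.21, 2.46], [-1.02, 4.16], [0.16, 2.05], [-2.73, 2.73]. Speed limits (rad/s): [1.89, 1.89, 2.39, 2.39, 3.01, 3.01, 3.01].

## Interface

Orientations are given as a rotation vector (axis times angle).
In Python, from station import bot gives the robot as it stands. Calls block until the motion is done:
- bot.move_to(position, orientation): joint-space move of the TCP to a pose.
- bot.move_linear(position, attitude=None, vel=0.15): straight line of the TCP; attitude=None keeps the orientation; vel is the mean speed in m/s.
- bot.move_j(angles): joint-space move.
- bot.command_gripper(opening, strength=None): finger opening in m; strength is the grip in N (None keeps the last); returns when the fingers have stopped.
- bot.sleep(seconds).
- bot.inverse_kinematics(position, orientation): joint angles nearest the present ones, or None.
- bot.get_obs(): the state.
- bot.read_camera(name): name is "scene" or "top"; returns a dict with "img" (400x640x3 uint8, red, green, blue), "mtx" (3x3 intrinsics, pixels), "R" (3x3) and "t" (3): a world point X has camera coordinates R X + t. Camera axes: x right, y down, z forward; pixel columns grow to the right and rows downward; lengths in m; the calibration is good to about 2 mm. A picture is of the moment at which its call begins. There is no depth.
A pose or a line that the arm cannot do raises bot.IKError and nothing moves.
- bot.finish_job(): hands the job in; it is judged then, once.
The state is a dict: "t": time; "qpos": joint angles; "joint_velocities": joint speeds; "joint_torque": joint torques, N m; "eef_pos": TCP position; "tool_rot": TCP orientation; "ft_force": force on the tool from outside, world axes, zero at the start; "moment": the same for the moment, N m; "gripper_width": finger opening in m; "gripper_force": force on a finger pad.
Only numpy, scipy, OpenCV 4.12 (cv2) and the standard library are available. Lean on these libraries where they do the work, as an engineer would, in place of code of your own. Each camera call takes 0.05 s, during which the arm holds its last target. There are 200 camera calls.

## Working session

There is one attempt and no reset: what is moved stays moved. The work goes in short steps, each a Python script; the robot and the scene stay as the last script left them, time stands still between calls to the robot, and variables do not carry over. Pictures are saved under pics/ and viewed, at most 10 in all, crops included, and the job is handed in when it is done.

```bash
mkdir -p pics; python3 - <<'E'
from station import bot
import cv2,numpy as np
for n in("scene","top"):
    c=bot.read_camera(n); cv2.imwrite(f"pics/{n}0.png",c["img"][:,:,::-1]); np.savez(f"{n}0.npz",**c)
    print(n,c["mtx"].round(1).tolist(),(-c["R"].T@c["t"]).round(3),c["R"].round(2).tolist())
o=bot.get_obs();print(o["t"],o["eef_pos"],o["tool_rot"],bot.tcp_to_tips)
E
```

```text
scene [[388.4, 0.0, 322.4], [0.0, 388.4, 200.7], [0.0, 0.0, 1.0]] [0.259 0.471 0.66 ] [[-0.87, -0.49, 0.0], [-0.33, 0.58, -0.74], [0.36, -0.65, -0.67]]
top [[387.5, 0.0, 317.2], [0.0, 387.5, 193.9], [0.0, 0.0, 1.0]] [ 0.402 -0.06   0.948] [[-0.0, -1.0, 0.0], [-0.98, 0.0, -0.2], [0.2, -0.0, -0.98]]
0.1 [0.25074568 0.62628837 0.25264428] [-5.94586588e-01 -3.08463759e+00  1.97643413e-03] 0.022
```

View pics/scene0.png

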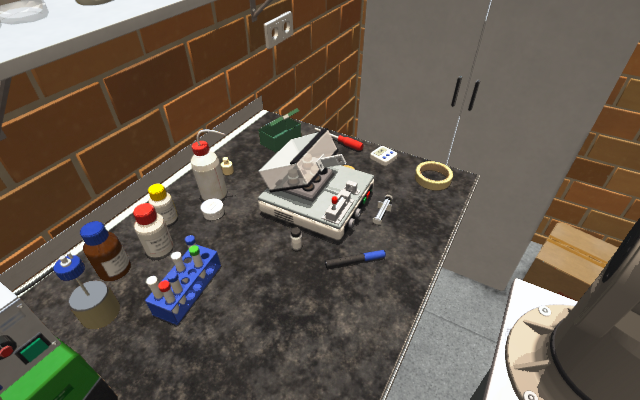

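View pics/top0.png

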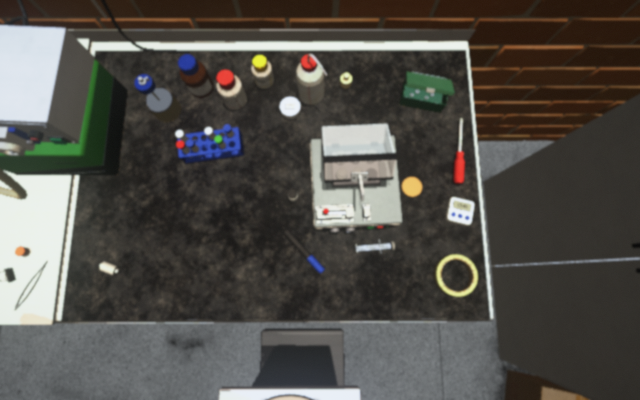

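Scene: the shaker is around (318,195), its red knob at (335,199), and the guard is up. Top: the shaker spans cols 310–401 and rows 138–228, with the knob near (325,211), the syringe at (375,247) and the marker at (305,252). I'll crop in closer.

```bash
python3 - <<'E'
import cv2,numpy as np
a=cv2.imread("pics/top0.png")[115:240,295:415]; b=cv2.imread("pics/scene0.png")[120:250,250:380]
a=cv2.resize(a,(400,417),interpolation=2);b=cv2.resize(b,(400,400),interpolation=2)
o=np.zeros((417,800,3),np.uint8);o[:,:400]=a;o[:400,400:]=b
cv2.imwrite("pics/crop1.png",o)
for n in("top","scene"):
    im=cv2.imread(f"pics/{n}0.png").astype(int); m=(im[:,:,2]>140)&(im[:,:,1]<80)&(im[:,:,0]<80)
    k,l,s,c=cv2.connectedComponentsWithStats(m.astype(np.uint8))
    print(n,[(s[i].tolist(),c[i].round(1).tolist()) for i in range(1,k) if s[i][4]>4])
E
```

```text
top [([301, 55, 15, 14, 131], [307.1, 62.0]), ([216, 69, 18, 16, 209], [224.6, 76.8]), ([176, 140, 8, 8, 50], [179.8, 144.0]), ([455, 151, 10, 32, 263], [459.4, 167.5]), ([324, 210, 4, 4, 11], [325.2, 211.5]), ([378, 226, 4, 2, 8], [379.5, 226.5])]
scene [([338, 135, 25, 13, 145], [350.2, 141.1]), ([192, 142, 16, 8, 66], [199.4, 145.9]), ([367, 191, 3, 5, 7], [368.0, 193.0]), ([332, 197, 6, 4, 17], [334.2, 198.5]), ([133, 203, 20, 14, 167], [142.6, 210.3]), ([159, 281, 10, 9, 66], [163.3, 284.7])]
```

View pics/crop1.png

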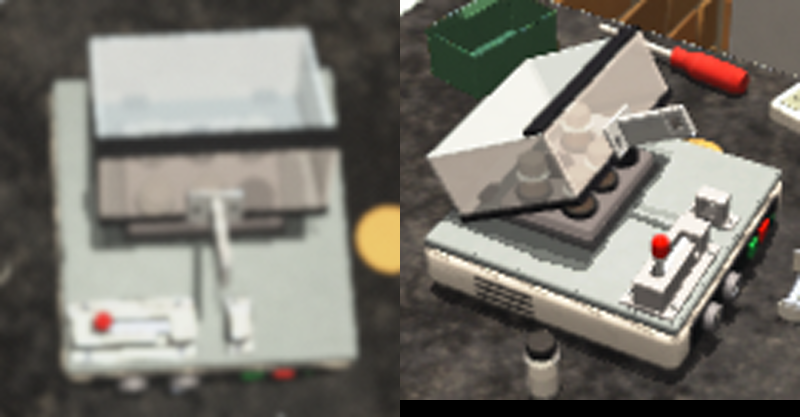

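The top crop shows the deck corners at about (53,80), (330,72), (357,358) and (65,372). The knob is at (101,321) and the strip runs from (95,142) to (340,138). I'll fit the shaker pose from the corners and check it with the triangulated knob.

```bash
cat > h.py <<'E'
import numpy as np,cv2
def load(n,k=0):
    return dict(np.load(f"{n}{k}.npz"))
def ray(c,p):
    d=c["R"].T@np.linalg.solve(c["mtx"],[p[0],p[1],1]); return -c["R"].T@c["t"],d/np.linalg.norm(d)
def onz(c,p,z):
    o,d=ray(c,p); return o+d*(z-o[2])/d[2]
def tri(cs,ps):
    A=0;b=0
    for c,p in zip(cs,ps):
        o,d=ray(c,p);P=np.eye(3)-np.outer(d,d);A=A+P;b=b+P@o
    return np.linalg.solve(A,b)
def proj(c,X):
    v=c["mtx"]@(c["R"]@np.asarray(X)+c["t"]); return v[:2]/v[2]
E
python3 - <<'E'
from h import *
T,S=load("top"),load("scene")
f=lambda p:(p[0]/3.3333+295-.35,p[1]/3.336+115-.35); g=lambda p:((p[0]-400)/3.077+250-.35,p[1]/3.077+120-.35)
loc=np.array([[105,105],[105,-105],[-115,-105],[-115,105]])/1e3
W=np.array([onz(T,f(p),.055)[:2] for p in[(53,80),(330,72),(357,358),(65,372)]])
W2=np.array([onz(S,g(p),.055)[:2] for p in[(425,240),(780,180),(683,340)]])
print(W.round(3).tolist(),W2.round(3).tolist())
for i in range(4):print(np.linalg.norm(W[i]-W[i-3]).round(3),end=' ')
L=np.vstack([loc,loc[[0,2,3]]]);V=np.vstack([W,W2])
for l,v in((loc,W),(L,V)):
    lm,vm=l.mean(0),v.mean(0);a=l-lm;b=v-vm
    th=np.arctan2((a[:,0]*b[:,1]-a[:,1]*b[:,0]).sum(),(a*b).sum())
    R=np.array([[np.cos(th),-np.sin(th)],[np.sin(th),np.cos(th)]]);o=vm-R@lm
    print("\nyaw",th,"o",o,"res",(v-(l@R.T+o)).round(4).tolist())
    k=tri((T,S),((325.2,211.5),(334.2,198.5)));print("knob",k.round(4),"local",R.T@(k[:2]-o))
    print("knob at z.102 top",R.T@(onz(T,(325.2,211.5),.104)[:2]-o),"scene",R.T@(onz(S,(334.2,198.5),.106)[:2]-o))
    for s in((95,142),(340,138)):  # strip: ends at local y=+-76, radius sqrt(112^2+62^2)
        print(f(s),[ (R.T@(onz(T,f(s),z)[:2]-o)).round(3).tolist()+[z] for z in(.15,.17,.19,.21)])
E
```

```text
[[0.725, -0.048], [0.731, -0.25], [0.521, -0.26], [0.512, -0.056]] [[0.721, -0.046], [0.516, -0.246], [0.503, -0.05]]
0.202 0.21 0.204 0.213 
yaw 0.03969240630064963 o [ 0.62747991 -0.15321292] res [[-0.0028, -0.0037], [-0.0054, 0.004], [0.0045, 0.0031], [0.0037, -0.0034]]
knob [ 0.5383 -0.0808  0.106 ] local [-0.08623284  0.07593913]
knob at z.102 top [-0.08609061  0.07582279] scene [-0.08603439  0.07594837]
(323.15028500285, 157.21594724220623) [[0.025, 0.076, 0.15], [0.018, 0.077, 0.17], [0.012, 0.077, 0.19], [0.006, 0.078, 0.21]]
(396.6510200102001, 156.01690647482016) [[0.021, -0.082, 0.15], [0.014, -0.077, 0.17], [0.008, -0.073, 0.19], [0.002, -0.068, 0.21]]

yaw 0.03433140905447222 o [ 0.62538676 -0.15073018] res [[-0.0013, -0.0057], [-0.0028, 0.0021], [0.0072, 0.0], [0.0053, -0.0065], [-0.0061, -0.0034], [0.002, 0.0137], [-0.0043, -0.0002]]
knob [ 0.5383 -0.0808  0.106 ] local [-0.08463201  0.07292263]
knob at z.102 top [-0.08448916  0.07280705] scene [-0.08443361  0.07293294]
(323.15028500285, 157.21594724220623) [[0.026, 0.074, 0.15], [0.02, 0.074, 0.17], [0.014, 0.075, 0.19], [0.008, 0.075, 0.21]]
(396.6510200102001, 156.01690647482016) [[0.023, -0.084, 0.15], [0.017, -0.08, 0.17], [0.011, -0.075, 0.19], [0.005, -0.071, 0.21]]
```

Both views agree on the knob (about 1 mm apart, z≈0.104), and local x comes out at −85 as it should. Shaker pose: o≈(0.6265,−0.152), yaw≈0.037, guard about 0.5 open. Next step is pushing the guard down along the strip's arc.

```bash
cat >> h.py <<'E'
from scipy.spatial.transform import Rotation as Ro
from station import bot
YAW,O=0.037,np.array([.6265,-.152])
RV=(Ro.from_euler('z',YAW)*Ro.from_euler('y',np.pi)).as_rotvec()
def w(x,y,z):  # local mm of the fingertips -> world TCP
    c,s=np.cos(YAW),np.sin(YAW); x,y=x/1e3,y/1e3
    return np.array([O[0]+c*x-s*y,O[1]+s*x+c*y,z/1e3+bot.tcp_to_tips])
def state():
    o=bot.get_obs(); p=o["eef_pos"]; c,s=np.cos(YAW),np.sin(YAW); d=p[:2]-O
    F=Ro.from_euler('z',-YAW).apply(o["ft_force"])
    return o["t"],np.array([c*d[0]+s*d[1],-s*d[0]+c*d[1],p[2]-bot.tcp_to_tips])*1e3,F
def path(pts,lim,vel=.05,F0=None,ev=1):
    F0=state()[2] if F0 is None else F0
    for i,q in enumerate(pts):
        bot.move_linear(w(*q),vel=vel); t,p,F=state(); F=F-F0
        if i%ev==0: print(f"{t:.2f}",np.round(q,1),p.round(1),F.round(1))
        if np.linalg.norm(F)>lim: print("STOP",i,F.round(1)); return i
    return None
def shot(n,k):
    c=bot.read_camera(n); np.savez(f"{n}{k}.npz",**c); return c
E
python3 - <<'E'
from h import *
print(bot.tcp_to_tips); bot.command_gripper(0.0); print(bot.get_obs()["t"],bot.tcp_to_tips)
arc=lambda th,e=0:(85-112*np.cos(th)+62*np.sin(th),0,60+62*np.cos(th)+112*np.sin(th)+e)
bot.move_to(w(20,0,240),RV); print(state())
bot.move_linear(w(*arc(.75,6)),vel=.2)
r=path([arc(t,6*max(t,0)/.75) for t in np.arange(.69,-.05,-.06)],25,vel=.08)
if r is None: path([(-27,0,z) for z in(120,118,116)],20)
print(state()); 
c=shot("scene",1);d=shot("top",1)
a=cv2.resize(d["img"][115:240,295:415],(400,417),interpolation=2);b=cv2.resize(c["img"][120:250,250:380],(400,417),interpolation=2)
cv2.imwrite("pics/crop2.png",np.hstack([a,b])[:,:,::-1])
E
```

```text
0.022
0.8667 0.022
(3.925, array([ 20.24169359,   0.82355152, 239.83060217]), array([-0.07746378,  0.93446296,  0.30404423]))
4.62 [ 38.1   0.  184.6] [ 37.8  -0.3 185.9] [-0.2  1.3 -0.6]
4.87 [ 31.    0.  181.1] [ 30.9   0.  181.6] [-0.8  0.2 -0.4]
5.12 [ 24.2   0.  177.2] [ 24.    0.  177.2] [ 0.7  0.3 -0.1]
5.37 [ 17.5   0.  172.9] [ 17.4   0.  172.9] [-0.2  1.5 -0.2]
5.62 [ 11.1   0.  168.1] [ 11.   -0.  168.1] [-0.7 -0.1 -0.4]
5.87 [  5.   0. 163.] [  4.8   0.  163. ] [-0.1  0.7  0.9]
6.12 [ -0.9   0.  157.6] [-1.100e+00  1.000e-01  1.574e+02] [-0.5  0.3 -0.7]
6.37 [ -6.4   0.  151.8] [ -6.6   0.  151.7] [-1.   1.1  0.3]
6.62 [-11.6   0.  145.7] [-11.7   0.  145.6] [ 0.9  1.6 -0.3]
6.87 [-16.5   0.  139.2] [-1.660e+01  1.000e-01  1.391e+02] [-0.1  0.6 -0.6]
7.12 [-21.    0.  132.5] [-21.1   0.  132.4] [ 0.1  0.1 -1. ]
7.37 [-25.1   0.  125.6] [-25.2   0.  125.5] [ 0.6 -0.3 -0.8]
7.62 [-28.8   0.  118.6] [-26.4  -0.3 121.5] [-3.4  6.  37.5]
STOP 12 [-3.4  6.  37.5]
(7.6167, array([-26.41913981,  -0.3357196 , 121.53879017]), array([-3.21666681,  5.57758553, 38.03939013]))
```

View pics/crop2.png

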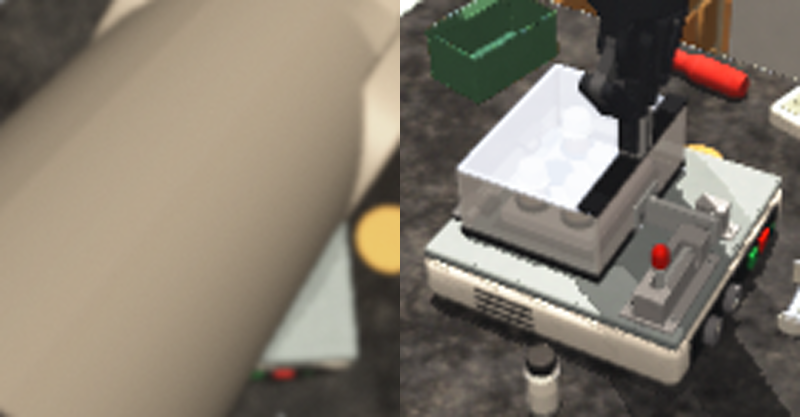

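The crop shows the guard shut with the fingertip on its strip: a hard stop at z=121.5, close to the expected 122. The knob is untouched at crop (660,256). Next, the bolt.

```bash
python3 - <<'E'
from h import *
bot.move_linear(w(-27,0,150),vel=.2)
bot.move_linear(w(-85,112,150),vel=.3)
bot.move_linear(w(-85,112,89),vel=.2)
F0=state()[2]; print(F0.round(1))
path([(-85,y,89) for y in np.arange(104,38,-4)],18,vel=.06,F0=F0)
c=shot("scene",2)
cv2.imwrite("pics/crop3.png",cv2.resize(c["img"][150:240,280:400],(800,600),interpolation=2)[:,:,::-1])
E
```

```text
[-0.1 -0.1  0.1]
9.33 [-85 104  89] [-84.5 103.3  89.9] [0.3 0.5 0.4]
9.58 [-85 100  89] [-84.9  99.8  89.2] [-0.3 -0.1 -0.5]
9.83 [-85  96  89] [-85.1  95.7  89. ] [-0.4 -0.2  0.3]
10.08 [-85  92  89] [-85.   91.8  89. ] [0.8 0.1 0.2]
10.33 [-85  88  89] [-85.   87.8  89. ] [ 0.6  0.5 -0. ]
10.58 [-85  84  89] [-85.   83.7  89. ] [ 0.8  0.5 -0.8]
10.83 [-85  80  89] [-85.   79.6  89. ] [-0.3 -0.9  0.1]
11.08 [-85  76  89] [-85.   75.6  89. ] [ 0.1 -0.2 -1.2]
11.33 [-85  72  89] [-85.   71.7  89. ] [0.  0.4 0.1]
11.58 [-85  68  89] [-85.   67.6  89. ] [ 0.5  0.2 -0.9]
11.83 [-85  64  89] [-85.   63.6  89. ] [-0.2 -0.6 -0. ]
12.08 [-85  60  89] [-85.1  59.7  89. ] [-0.4  0.6  0.1]
12.33 [-85  56  89] [-85.   55.6  89. ] [ 0.5 -0.1 -0.9]
12.58 [-85  52  89] [-85.   51.6  89. ] [ 0.5  0.7 -0.1]
12.83 [-85  48  89] [-85.   49.   88.9] [0.8 9.1 2.3]
13.08 [-85  44  89] [-84.8  47.7  88.8] [-1.9 24.2  8.8]
STOP 15 [-1.9 24.2  8.8]
```

View pics/crop3.png

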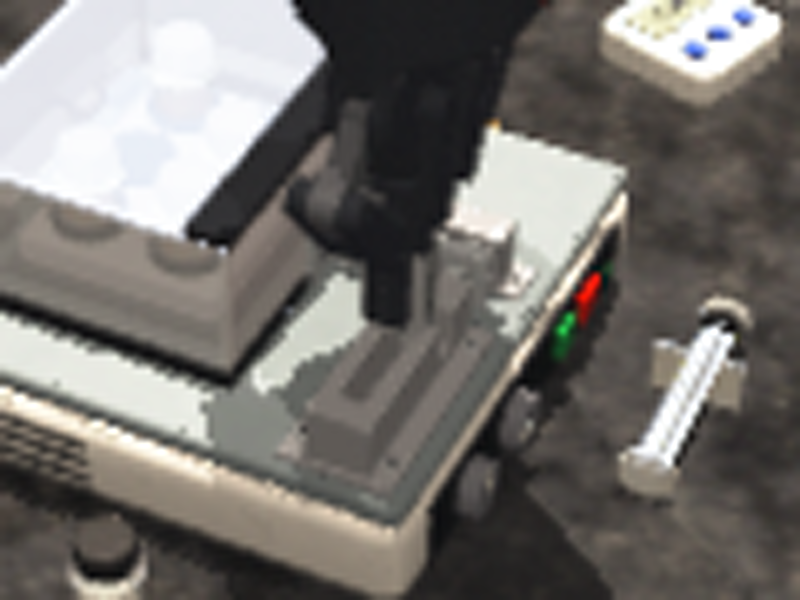

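The crop shows the fingers at the right-hand end of the slot, with a hard stop (24 N) at finger y≈48. I'll back off and measure the knob.

```bash
python3 - <<'E'
from h import *
bot.move_linear(w(-85,56,89),vel=.1)
bot.move_linear(w(-70,56,140),vel=.3)
bot.move_linear(w(-50,40,150),vel=.3)
c=shot("scene",3); im=c["img"].astype(int)
m=((im[:,:,0]>110)&(im[:,:,1]<80)&(im[:,:,2]<80)).astype(np.uint8)
k,l,s,ce=cv2.connectedComponentsWithStats(m)
cc,ss=np.cos(YAW),np.sin(YAW)
for i in range(1,k):
    if 300<ce[i][0]<385 and 160<ce[i][1]<230:
        p=onz(c,ce[i],.104)[:2]-O; print(s[i],ce[i],"local",(cc*p[0]+ss*p[1])*1e3,(-ss*p[0]+cc*p[1])*1e3)
print(state())
cv2.imwrite("pics/crop4.png",cv2.resize(c["img"][150:240,280:400],(800,600),interpolation=2)[:,:,::-1])
E
```

```text
[340 185   6   7  35] [342.17142857 188.22857143] local -85.05876185553052 33.75022634359034
[366 191   4   7  13] [367.69230769 193.76923077] local -142.1474914746264 24.840844063202155
(14.025, array([-50.59644799,  39.22395986, 149.27255548]), array([-0.11354662,  0.52964683,  0.30218726]))
```

View pics/crop4.png

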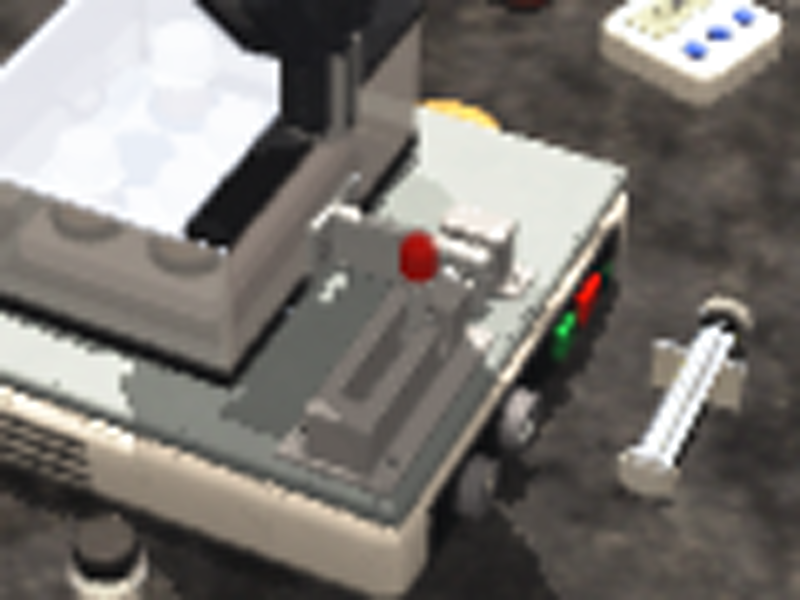

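The knob now reads local (−85, 34), upright at the slot's end, and the bolt shows through the lug into the keeper. Now I'll turn the knob over the front.

```bash
python3 - <<'E'
from h import *
def P(f,off=6.):
    r=33+5*f/1.4
    return (-85-r*np.sin(f)+off*np.cos(f)+11,36,69+r*np.cos(f)+off*np.sin(f))
bot.move_linear(w(-57,36,140),vel=.2)
bot.move_linear(w(-57,36,101),vel=.15)
F0=state()[2]
r=path([P(f) for f in np.arange(-.1,1.36,.1)],22,vel=.06,F0=F0)
if r is None: path([P(1.4,5),P(1.42,4),P(1.42,3)],12,vel=.04,F0=F0)
p=state()[1]; bot.move_linear(w(p[0],p[1],150),vel=.15)
bot.move_linear(w(-30,36,190),vel=.3)
c=shot("scene",4); print(state()[0])
cv2.imwrite("pics/crop5.png",cv2.resize(c["img"][150:240,280:400],(800,600),interpolation=2)[:,:,::-1])
E
```

```text
14.97 [-64.8  36.  100.9] [-64.9  36.  101.6] [-0.3  1.1 -1. ]
15.22 [-68.  36. 102.] [-67.9  36.1 102.3] [-0.6  0.9  0.1]
15.47 [-71.4  36.  102.8] [-71.5  36.  102.8] [ 0.3  0.  -0.7]
15.72 [-74.8  36.  103.2] [-75.   36.  103.2] [-0.1  1.  -0.9]
15.97 [-78.3  36.  103.3] [-78.6  36.  103.3] [-0.8  0.2 -0.6]
16.22 [-81.9  36.  103. ] [-82.2  36.  103. ] [ 0.1  0.4 -0.4]
16.47 [-85.4  36.  102.4] [-85.7  36.  102.4] [-1.4  0.1 -1.2]
16.72 [-88.9  36.  101.4] [-89.2  36.  101.3] [-0.8  0.2 -0.2]
16.97 [-92.3  36.  100. ] [-92.6  36.   99.9] [-0.3  0.8 -1.1]
17.22 [-95.5  36.   98.3] [-95.9  36.   98.2] [-0.2  0.6  0.2]
17.47 [-98.6  36.   96.2] [-98.9  36.   96.1] [-0.   0.1 -0.9]
17.72 [-101.5   36.    93.8] [-101.8   36.    93.6] [-1.   1.2 -0.4]
17.97 [-104.2   36.    91.1] [-104.5   36.    90.9] [-1.  -0.3 -0.6]
18.22 [-106.6   36.    88.1] [-106.9   36.    87.9] [-0.   0.5 -0.2]
18.47 [-108.7   36.    84.9] [-109.    36.    84.6] [-0.1  1.2  0.1]
18.74 [-110.6   36.    80.4] [-110.2   35.9   80.5] [0.9 1.6 5.8]
18.99 [-111.    36.    78.7] [-110.2   35.9   79.4] [-1.5  2.1 19.7]
STOP 1 [-1.5  2.1 19.7]
20.1167
```

View pics/crop5.png

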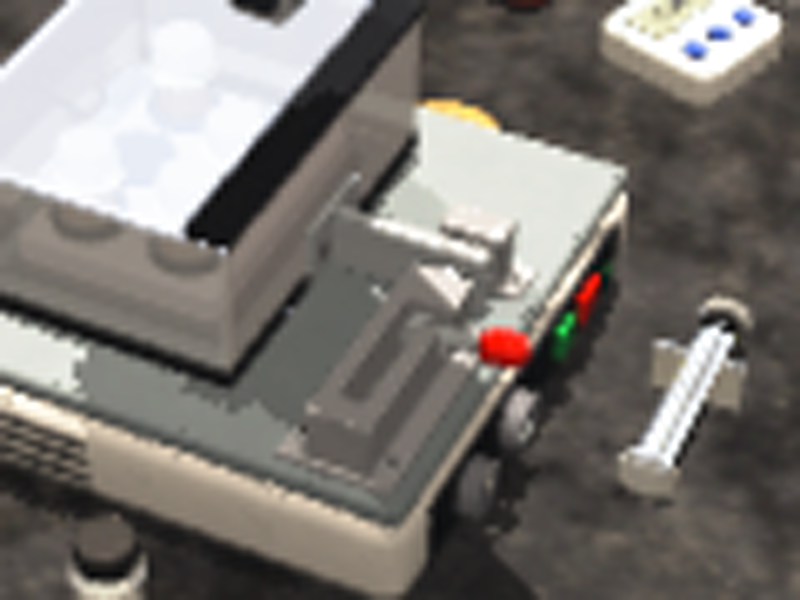

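The picture shows the knob lying forward in the notch at crop (505,347), the bolt in the keeper and the guard shut. The hard stop at z≈80 matches the 1.4 rad position, and the robot is clear.

```bash
python3 - <<'E'
from h import *
c=load("scene",4); q=w(-117.5,34,74.6); q[2]-=bot.tcp_to_tips; print(proj(c,q),"seen ~",(355.4,201.7))
print(bot.finish_job())
E
```

```text
[354.78206125 202.70680668] seen ~ (355.4, 201.7)
the job is handed in; nothing more can be done
None
```

I handed the job in at about 20 s of the 42 s allowed: the guard is down, the bolt is through the lug to the slot's end, and the knob is turned fully down into the notch, as the last camera picture shows; the result of the judging was not reported back.

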